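# Slide the gas box cover aside and shut the marked valve

## Robot

A 6-joint arm with a two-finger parallel gripper is mounted at the origin on the work surface. World frame = base frame: x ahead of the robot, y to its left, z up, the work surface at z = 0. Lengths are in m, angles in rad, forces in N, time in s.
With the tool pointing down it reaches from about 0.325 to 0.9 m from the base axis. Payload 6.1 kg.
Tool frame: the origin (TCP) lies between the finger pads; the fingertips stand arm.tcp_to_tips ahead of it and the grasp point (between the pads) lies 5 mm behind it (arm.tcp_to_tips is the distance from the TCP to the fingertips, in m); y points along the fingers, x is the direction in which the jaws open and shut, and the axes are right-handed (so a half turn about y gives the same grasp; the last joint's range is limited). The gripper opens to 87 mm and grips with 3 to 60 N. Pads are 19 mm wide; open, the fingers measure 117 mm over their backs; the gripper's body (75 mm by 190 mm) begins 51 mm behind the grasp point.
Start: joints at [1.099, 0.22, 1.526, -0, 1.395, -0.126], TCP at [0.212, 0.588, 0.237] pointing down, gripper open.
Joint ranges: [-2.98, 2.98], [-0.91, 2.08], [0.09, 2.57], [-1.24, 4.39], [0.2, 2.65], [-2.68, 2.68]. Speed limits (rad/s): [2.57, 2.57, 3.01, 3.14, 3.14, 3.14].

## Interface

Orientations are given as [roll, pitch, yaw] about the fixed x, y, z axes, in that order (R = Rz(yaw) Ry(pitch) Rx(roll)).
In Python, from rig import arm, eyes gives the robot as it stands.
- The arm moves only by the shell command python3 -m handwheel 'ROWS'. ROWS is text: rows parted by semicolons, each of 7 numbers parted by spaces: the turn, a rotation vector about the tool's x, y, z in rad, then the shift along the tool's x, y, z in mm, then the opening in per cent of the stroke, from 0 (shut) to 100 (fully open). A call has 1 to 12 rows; each row shifts and turns the commanded pose from where the row before left it, along the tool's axes as they then stand; what a row does not reach is not made up. A row lasts 1/10 s, in which the tool goes at most 50 mm and 8.59 degrees, less where a joint would pass 70% of its speed; a pose out of reach is approached as far as the arm can. A call is refused whole if a number of a shift passes 50 or a number of a turn 0.15, either way. A call with a gripper value outside its range is refused whole. The fingers move at their own pace and stop on an object; the grip force is fixed at half the most. Time passes only in rows, so rows that do not move let the fingers close. It gives the time, the measured TCP pose, the force and the opening at its end, in the units of the state.
- arm.sense(): the state, without advancing time (a new reading comes with each control period).
- eyes.read_camera(name): name is "side" or "top" or "wrist"; returns the picture (384x512x3 uint8, red, green, blue); there is no depth.
- eyes.camera_info(name): a dict with "intrinsics" (3x3 intrinsics, pixels), "k1" (the pictures are not rectified: a ray, as slopes to the right and down, at radius r is drawn at 1 + k1 r^2 times it, then the intrinsics apply), "xyz" and "attitude" of the camera in the world. Camera axes: x right, y down, z forward; pixel columns grow to the right and rows downward; lengths in m; the calibration is good to about 2 mm. A picture is of the moment at which its call begins: read the wrist's pose just before it. camera_info takes no time and is no camera call; for the wrist camera it gives the pose at the moment of the call.
- arm.sign_off(): hands the job in, once; it reports no verdict.
The state is a dict: "time": time; "joints": joint angles; "joint_vel": joint speeds; "joint_torque": joint torques, N m; "tool_pos": TCP position; "tool_rot": TCP orientation; "contact_force": force on the tool from outside, world axes, zero at the start; "ft_torque": the same for the moment, N m; "opening": opening from 0.0 (shut) to 1.0 (fully open).
Only numpy, scipy, OpenCV 4.12 (cv2) and the standard library are available. Lean on these libraries where they do the work, as an engineer would, in place of code of your own. Each camera call takes 0.05 s, during which the arm holds its last target. There are 200 camera calls.

## Task

Shut off the marked gas line: push the metal cover of the low gas box sideways by its upright rib, off the valve well and onto the blank half of the box until the whole well is open, then push the valve handle that ends in a round disc clockwise all the way to its stop, square across its pipe. Only slide the cover in its guides, do not lift or tip it. Leave the plain bar handle and the loose things standing around as they are, and finish with the hand clear.

Things in the scene. Friction and masses are not known exactly. Their poses are not given: they have to be found in the camera images.
- gas_box: Fixed low grey metal box, 200 (x) by 528 (y) by 61 mm high, origin at the centre of its underside. Left half (+y): open valve well; right half: blank deck, top at 53 mm. The cover rides on the two long rims (tops at 55 mm) between guides at x = +-93.5 mm and end stops at y = +-252 mm, all 6 mm above the rims. Behind (+x) a ledge 70 mm wide, 40 mm high, carries small loose things.
- valve_well (a point): Centre of the open valve well at rim height (55 mm): box-frame y = +120 mm. The well is 170 mm in x and 240 mm in y inside (y = 0 to +240), its floor 6 mm above the bench. The two valves stand in it at box-frame y about 70 and 170 mm, x about 10 mm, the marked one in either place.
- cover: Loose flat aluminium cover, 0.5 kg, 183 (x) by 246 (y) by 5 mm, origin at the centre of its underside, axes as the box's. On its centre line y = 0 stands a rib 120 mm long in x, 10 mm thick, top 36 mm above the underside. It starts over the well (box-frame y +115 to +127 mm) and slides to -y on a few newtons, until its end stop at box-frame y = -129 mm. With it below -100 mm the well is open.
- disc_valve_handle (a joint): Angle of the marked valve's handle (the one with the disc), rad. 0: open, handle along the pipe, pointing to the box's -x; grows clockwise seen from above; 1.57: shut at its stop, pointing to the box's +y. Starts at 0.05 to 0.4 and stays where it is left; about 2 N at the disc turns it.
- disc_valve_tip (a point): Centre of the steel disc on the marked handle: upright cylinder 28 mm in diameter, 35 to 49 mm above the bench, on the handle 42 mm from the pivot. The bar between hub (22 mm in diameter) and disc is 12 mm wide.
- disc_valve_pivot (a point): Pivot axis of the marked valve, 42 mm above the bench. The pipe runs below it along the box's x; nothing of it is higher than 29 mm except the thin stem.
- plain_valve_handle (a joint): Angle of the other valve's handle, same sense as the marked one. It is to stay as it is, at 0.05 to 0.4.
- plain_valve_tip (a point): Point on the plain handle 42 mm from its pivot, 42 mm above the bench. The handle is a plain bar 56 mm long from the pivot, 12 mm wide, without a disc, otherwise like the marked one. To be left alone.
- vial_1: Amber glass vial with white cap, 22 mm in diameter, 42 mm high, loose on the rear ledge. Origin at its underside. Leave alone.
- vial_2: Another such vial on the rear ledge. Leave alone.
- ferrule: Brass ring, 26 mm in diameter, 14 mm high, loose on the rear ledge. Leave alone.
- reagent_bottle: Bottle 68 mm in diameter, 150 mm high, on the bench at the left. Leave alone.
- beaker: Glass beaker 70 mm in diameter, 85 mm high, on the bench at the right. Leave alone.
- flask: Conical flask, 76 mm in diameter, 115 mm high, on the bench at the right. Leave alone.
- wrench: Steel wrench 170 mm long, lying on the bench at the left near the robot. Leave alone.

How it is judged:
On the way, in this order (a step that is already met when the one before it is completed fails the run):
1. the cover lies on the blank half of the box and the valve well is open, the marked valve not yet shut (y of cover in the frame of gas_box below -0.095 m and z of cover in the frame of gas_box below 0.06 m and value of joint disc_valve_handle below 1 rad), for 0.2 s.
2. the marked handle is pushed to its stop (value of joint disc_valve_handle above 1.47 rad), for 0.2 s.
At the end, for the whole second after the job is handed in: The disc handle is within 6 degrees of its stop (above 1.47 rad) and still; the cover lies flat in its guides, its origin over 95 mm to the -y side of the box centre; the plain handle point moved under 10 mm, loose things under 25 mm (value of joint disc_valve_handle above 1.47 rad and y of cover in the frame of gas_box between -0.14 and -0.095 m and z of cover in the frame of gas_box below 0.06 m and angle between cover's own z axis and vertical below 0.05 rad and distance of plain_valve_tip from where it was at the start of the episode below 0.01 m and linear speed of cover below 0.01 m/s and velocity of joint disc_valve_handle below 0.05 rad/s and distance of each of vial_1, vial_2, ferrule, reagent_bottle, beaker, flask, wrench from where it was at the start of the episode below 0.025 m); the robot touches nothing.
It fails at once if the cover is lifted or tipped out of its guides (z of cover in the frame of gas_box above 0.065 m or angle between cover's own z axis and vertical above 0.12 rad).
It fails at once if the plain handle is moved (distance of plain_valve_tip from where it was at the start of the episode above 0.01 m).
It fails at once if the marked handle is turned before the cover is aside (value of joint disc_valve_handle above 0.7 rad and y of cover in the frame of gas_box above -0.06 m).
It fails at once if a loose bystander is moved or lifted (distance of any of vial_1, vial_2, ferrule, reagent_bottle, beaker, flask, wrench from where it was at the start of the episode above 0.025 m).
It also fails if it takes over 58 s, if anything falls off the work surface, if the arm or the gripper's body presses on something with over 40 N, if the wrist force passes 120 N, or if a joint passes its speed limit or range.

## Working session

There is one attempt and no reset: what is moved stays moved. The work goes in short steps, Python scripts to look and compute and a shell command to move; the robot and the scene stay as the last step left them, time stands still between calls to the robot, and variables do not carry over. Pictures are saved under pics/ and viewed, about 8 in all and at most 12, crops included, and the job is handed in when it is done.

```bash
mkdir -p pics; ls
python3 - <<'E'
from rig import arm, eyes
import cv2,numpy as np
s=arm.sense();print(s['time'],s['tool_pos'],s['tool_rot'],s['opening'],arm.tcp_to_tips)
for n in('top','side','wrist'):
    i=eyes.camera_info(n);print(n,i)
    im=eyes.read_camera(n);cv2.imwrite(f'pics/{n}0.png',im[:,:,::-1])
E
```

```text
pics
0.0 [0.21158284 0.5874667  0.23542953] [-1.57057277  0.00191288  1.2250182 ] 0.9958627336587699 0.014
top {'intrinsics': array([[487.47850942,   0.        , 253.3966683 ],
       [  0.        , 487.47850942, 196.63496175],
       [  0.        ,   0.        ,   1.        ]]), 'k1': -0.06783735765987502, 'xyz': array([ 0.31479239, -0.05481886,  1.57907495]), 'attitude': array([-3.03261287,  0.01415181, -1.55867698])}
side {'intrinsics': array([[459.80230579,   0.        , 259.55908638],
       [  0.        , 459.80230579, 188.3003035 ],
       [  0.        ,   0.        ,   1.        ]]), 'k1': -0.1310692470503867, 'xyz': array([-0.39541759, -1.02200908,  1.06234327]), 'attitude': array([-2.20765835, -0.01303697, -0.73578265])}
wrist {'intrinsics': array([[306.1253004 ,   0.        , 260.19448622],
       [  0.        , 306.1253004 , 186.73625672],
       [  0.        ,   0.        ,   1.        ]]), 'k1': -0.06554144805960528, 'xyz': array([0.13836761, 0.61392418, 0.38269739]), 'attitude': array([2.85346448e+00, 2.45599228e-03, 1.22540117e+00])}
```

View pics/top0.png

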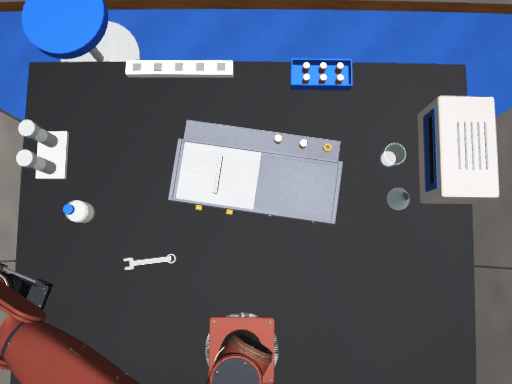

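View pics/side0.png

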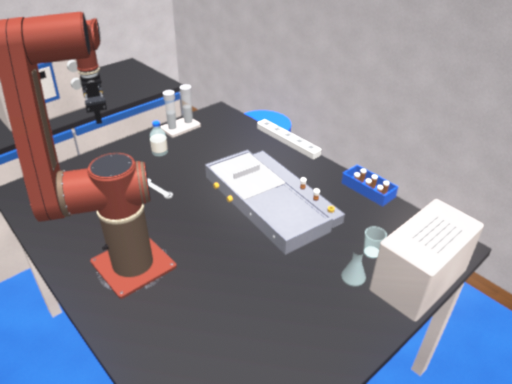

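The top view shows the box turned slightly clockwise, centred near (258,180). The white cover is on its left half with the rib at about (218,175). The vials and ferrule are on the rear ledge at (278,138), (303,143) and (327,147). Next I measure the cover and the box outline.

```bash
cat > h.py <<'E'
import numpy as np,cv2
from scipy.spatial.transform import Rotation as Rn
def ray(i,uv):
    uv=np.atleast_2d(np.asarray(uv,float));K=i['intrinsics'];d=(uv-[K[0,2],K[1,2]])/K[0,0]
    u=d.copy()
    for _ in range(20): u=d/(1+i['k1']*(u**2).sum(1,keepdims=True))
    return np.c_[u,np.ones(len(u))]@Rn.from_euler('xyz',i['attitude']).as_matrix().T
def plane(i,uv,z):
    r=ray(i,uv);o=np.array(i['xyz']);return (o+r*((z-o[2])/r[:,2])[:,None])
def proj(i,P):
    c=(np.atleast_2d(P)-i['xyz'])@Rn.from_euler('xyz',i['attitude']).as_matrix();s=c[:,:2]/c[:,2:]
    s=s*(1+i['k1']*(s**2).sum(1,keepdims=True));K=i['intrinsics'];return s*K[0,0]+[K[0,2],K[1,2]]
E
python3 - <<'E'
from rig import eyes
from h import *
i=eyes.camera_info('top');im=cv2.imread('pics/top0.png')
hsv=cv2.cvtColor(im,cv2.COLOR_BGR2HSV)
def big(m,c):
    n,l,s,ce=cv2.connectedComponentsWithStats(m.astype(np.uint8),connectivity=4)
    return l==l[c[1],c[0]]
for name,m,z in(('cover',big(hsv[...,2]>205,(235,180)),.060),('body',big((hsv[...,2]>75),(290,190)),.061)):
    m=m.astype(np.uint8)
    m=cv2.morphologyEx(m,cv2.MORPH_OPEN,np.ones((5,5)))
    cs,_=cv2.findContours(m,cv2.RETR_EXTERNAL,cv2.CHAIN_APPROX_NONE);c=max(cs,key=cv2.contourArea)
    P=plane(i,c[:,0,:],z)[:,:2]
    r=cv2.minAreaRect((P*1000).astype(np.float32));print(name,r,cv2.boxPoints(r).round(1).tolist(), cv2.approxPolyDP(c,3,True)[:,0].tolist())
c=im[110:230,155:355];cv2.imwrite('pics/c1.png',cv2.resize(c,None,fx=4,fy=4,interpolation=cv2.INTER_CUBIC))
E
```

```text
cover ((548.1410522460938, 80.67689514160156), (249.13385009765625, 184.22389221191406), 82.22880554199219) [[440.0, -30.299999237060547], [622.5999755859375, -55.20000076293945], [656.2999877929688, 191.60000610351562], [473.70001220703125, 216.60000610351562]] [[184, 143], [177, 198], [253, 209], [260, 152]]
body ((556.0534057617188, -39.61053466796875), (531.2994995117188, 284.24822998046875), 82.36439514160156) [[379.8999938964844, -284.0], [661.5999755859375, -321.79998779296875], [732.2000122070312, 204.8000030517578], [450.5, 242.60000610351562]] [[186, 120], [184, 136], [177, 140], [168, 200], [193, 203], [195, 209], [202, 205], [225, 208], [226, 214], [232, 214], [233, 209], [335, 223], [342, 161], [338, 160], [340, 141]]
```

View pics/c1.png

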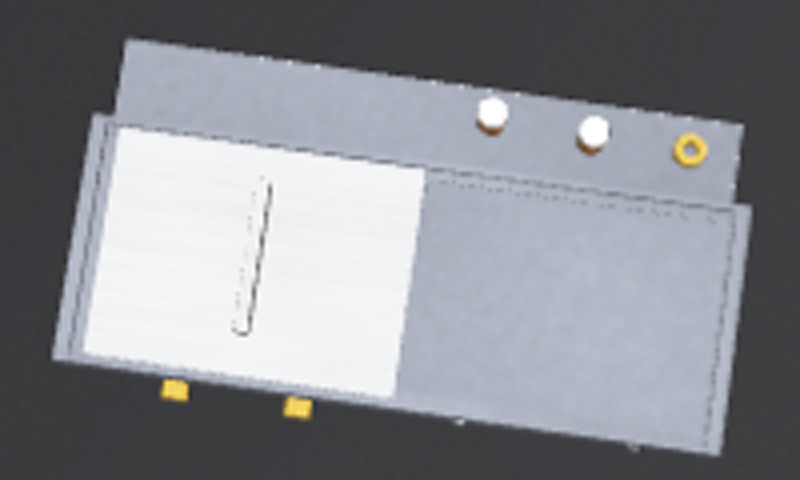

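The cover measures 249 x 184 mm against 246 x 183 given, so the fit is good: yaw about -0.135 and centre (548, 81) mm. Now I shut the fingers, turn the jaw axis to box y, and travel high over the left side of the rib.

```bash
python3 - <<'E'
from rig import eyes
from h import *
i=eyes.camera_info('top')
P=plane(i,[(168,200),(335,223.75),(342.75,161.5),(178.25,138.5)],.061)
print(P.round(4),P.mean(0),np.linalg.norm(P[1]-P[0]),np.linalg.norm(P[2]-P[1]))
print('rib ends',plane(i,[(155+266/4,110+180/4),(155+241/4,110+332/4)],.091))
E
python3 -m handwheel '0 -0.105 0 0 0 0 0; 0 -0.106 0 0 0 0 0; 0 0 0 -30 0 -29 0; 0 0 0 -30 0 -29 0; 0 0 0 -30 0 -29 0; 0 0 0 -30 0 -29 0; 0 0 0 -30 0 -29 0; 0 0 0 -30 0 -29 0; 0 0 0 -30 0 -29 0; 0 0 0 -30 0 -29 0; 0 0 0 -30 0 -29 0; 0 0 0 -30 0 -29 0'
```

```text
[[ 0.4671  0.2371  0.061 ]
 [ 0.3984 -0.2864  0.061 ]
 [ 0.5952 -0.3122  0.061 ]
 [ 0.6646  0.2107  0.061 ]] [ 0.53135571 -0.03769468  0.061     ] 0.5280507963396738 0.1985004986440591
rib ends [[0.60636794 0.06884848 0.091     ]
 [0.48737087 0.085784   0.091     ]]
time: 1.35
tool_pos: [0.4595, 0.2502, 0.2364]
tool_rot: [-1.571, 0.0, 1.436]
contact_force: [0.6, 0.0, -0.2]
opening: 0.027
```

```bash
python3 -m handwheel '0 0 0 -29 0 -28 0; 0 0 0 -29 0 -28 0; 0 0 0 -29 0 -28 0; 0 0 0 -29 0 -27 0; 0 0 0 0 30 0 0; 0 0 0 0 30 0 0; 0 0 0 0 20 0 0; 0 0 0 0 10 0 0; 0 0 0 0 0 0 0'
python3 - <<'E'
from rig import arm, eyes
import cv2
from h import *
s=arm.sense();print(s['tool_pos'])
i=eyes.camera_info('wrist');im=eyes.read_camera('wrist')[:,:,::-1].copy()
t=eyes.read_camera('top')[110:230,155:355,::-1];cv2.imwrite('pics/c2.png',np.vstack([im,cv2.resize(t,(512,307))])[:600] if 0 else np.hstack([cv2.resize(im,(400,300)),cv2.resize(t,(400,300))]))
E
```

```text
time: 2.25
tool_pos: [0.5521, 0.1218, 0.1448]
tool_rot: [-1.567, 0.001, 1.436]
contact_force: [-0.7, -0.1, -0.0]
opening: 0.004
[0.55205708 0.12179374 0.14477415]
```

View pics/c2.png

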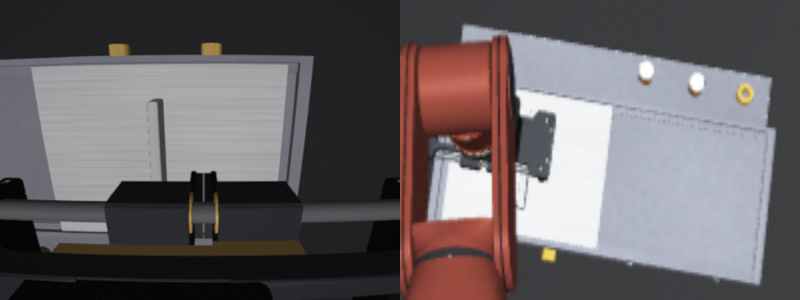

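The wrist view shows the closed fingertips at (204,240), right (+y) of the rib at (156,140), with clear space between. The vials haven't moved. I go down beside the rib.

```bash
python3 -m handwheel '0 0 0 0 20 0 0; 0 0 0 0 20 0 0; 0 0 0 0 12 0 0; 0 0 0 0 7 0 0; 0 0 0 0 0 0 0; 0 0 0 0 0 0 0; 0 0 0 -6 0 0 0; 0 0 0 -6 0 0 0;0 0 0 -6 0 0 0; 0 0 0 -6 0 0 0; 0 0 0 -6 0 0 0; 0 0 0 0 0 0 0'
```

```text
time: 3.55
tool_pos: [0.5492, 0.0913, 0.0876]
tool_rot: [-1.571, 0.0, 1.435]
contact_force: [0.4, -1.2, -0.7]
opening: 0.004
```

```bash
python3 -m handwheel '0 0 0 -6 0 0 0; 0 0 0 -6 0 0 0; 0 0 0 -8 0 0 0; 0 0 0 -10 0 0 0; 0 0 0 -12 0 0 0; 0 0 0 -12 0 0 0; 0 0 0 -12 0 0 0; 0 0 0 -12 0 0 0; 0 0 0 -12 0 0 0; 0 0 0 -10 0 0 0; 0 0 0 -6 0 0 0; 0 0 0 0 0 0 0'
python3 - <<'E'
from rig import arm, eyes
import cv2
im=eyes.read_camera('wrist')[:,:,::-1]
t=eyes.read_camera('top')[110:230,155:355,::-1];cv2.imwrite('pics/c3.png',cv2.hconcat([cv2.resize(im,(400,300)),cv2.resize(t,(400,300))]))
E
```

```text
time: 4.75
tool_pos: [0.5348, -0.0143, 0.0874]
tool_rot: [-1.57, 0.001, 1.435]
contact_force: [-0.3, -0.2, 0.2]
opening: 0.004
```

View pics/c3.png

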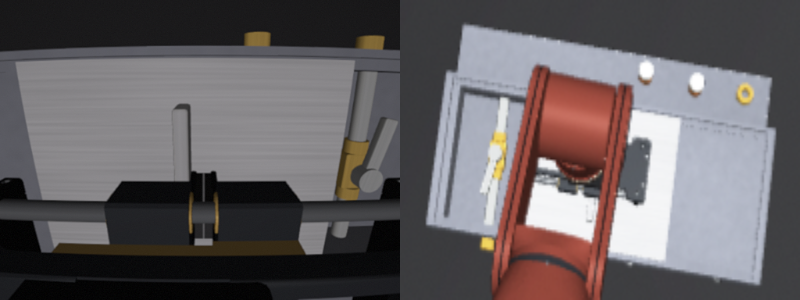

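The cover is sliding. The well is opening and a plain bar handle shows at the left valve, about (495,165) in the right-hand picture. I carry on pushing.

```bash
python3 -m handwheel '0 0 0 -8 0 0 0; 0 0 0 -12 0 0 0; 0 0 0 -12 0 0 0; 0 0 0 -12 0 0 0; 0 0 0 -12 0 0 0; 0 0 0 -12 0 0 0; 0 0 0 -12 0 0 0; 0 0 0 -12 0 0 0; 0 0 0 -12 0 0 0; 0 0 0 -8 0 0 0; 0 0 0 -6 0 0 0; 0 0 0 -3 0 0 0'
python3 -m handwheel '0 0 0 0 0 0 0; 0 0 0 10 0 0 0; 0 0 0 10 0 0 0; 0 0 0 0 -30 0 0; 0 0 0 0 -40 0 0; 0 0 0 0 -40 0 0; 0 0 0 0 0 40 0; 0 0 0 0 0 40 0; 0 0 0 0 0 40 0; 0 0 0 0 0 40 0; 0 0 0 0 0 0 0'
python3 - <<'E'
from rig import arm, eyes
import cv2
im=eyes.read_camera('top')[:,:,::-1];cv2.imwrite('pics/top4.png',im)
cv2.imwrite('pics/c4.png',cv2.resize(im[110:230,155:355],None,fx=4,fy=4,interpolation=cv2.INTER_CUBIC))
E
```

```text
time: 6.05
tool_pos: [0.5187, -0.1333, 0.0876]
tool_rot: [-1.571, -0.0, 1.436]
contact_force: [0.4, 2.8, -0.4]
opening: 0.004
time: 7.15
tool_pos: [0.3593, -0.0895, 0.1967]
tool_rot: [-1.57, 0.0, 1.437]
contact_force: [1.5, 0.2, 0.6]
opening: 0.004
```

View pics/c4.png

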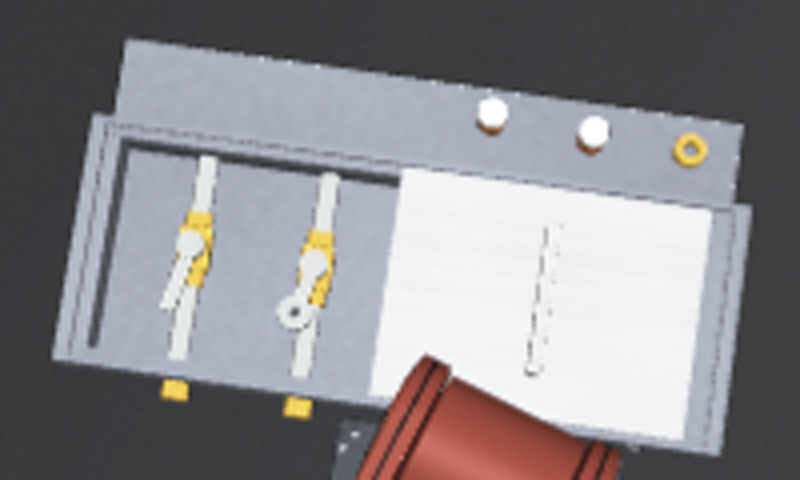

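The disc handle is the right-hand valve (box y about 70), with its disc at crop (295,313) and hub at (315,262). The well is open, the cover is on the blank half, and the bystanders haven't moved. Next I measure these points.

Run:
```python
from rig import eyes
from h import *
i=eyes.camera_info('top');im=cv2.imread('pics/top4.png')
B=np.array([.5316,-.0383]);a=-.1345;M=np.array([[np.cos(a),np.sin(a)],[-np.sin(a),np.cos(a)]])
f=lambda x,y,z:(lambda P:print(P.round(4),(M@(P-B)).round(4)))(plane(i,[(155+(x+.5)/4-.5,110+(y+.5)/4-.5)],z)[0,:2])
for n,x,y,z in(('disc',295,313,.049),('hub',315,262,.050),('plain hub',190,242,.05),('plain end',166,306,.048),('cover LB',401,167,.06),('cover RB',714,210,.06),('cover RF',685,439,.06),('rib top',558,226,.091),('rib front',534,374,.091)):
    print(n,end=' ');f(x,y,z)
```

```text
disc [0.509  0.0484] [-0.034   0.0829]
hub [0.5498 0.0332] [0.0085 0.0733]
plain hub [0.565  0.1331] [0.0101 0.1743]
plain end [0.5137 0.1512] [-0.0431  0.1854]
cover LB [ 0.6251 -0.0342] [0.0921 0.0166]
cover RB [ 0.5931 -0.2819] [ 0.0936 -0.2331]
cover RF [ 0.4118 -0.2582] [-0.0892 -0.2339]
rib top [ 0.5735 -0.1565] [ 0.0574 -0.1115]
rib front [ 0.4585 -0.1385] [-0.059  -0.1091]
```

```bash
python3 -m handwheel '0 0 0 29.5 0 -32 0; 0 0 0 29.5 0 -32 0; 0 0 0 29.5 0 -32 0; 0 0 0 29.5 0 -32 0; 0 0 0 0 30 0 0; 0 0 0 0 30 0 0; 0 0 0 0 30 0 0; 0 0 0 0 20 0 0; 0 0 0 0 0 0 0; 0 0 0 0 0 0 0'
python3 - <<'E'
from rig import arm, eyes
from h import *
s=arm.sense();p=s['tool_pos'];print(p)
i=eyes.camera_info('wrist')
im=eyes.read_camera('wrist')[:,:,::-1];cv2.imwrite('pics/w5.png',im)
print('tip px',proj(i,[p-[0,0,.014]]), 'disc px',proj(i,[[.509,.0484,.049],[.5498,.0332,.05]]))
E
```

```text
time: 8.2
tool_pos: [0.5062, 0.0088, 0.0876]
tool_rot: [-1.57, -0.0, 1.437]
contact_force: [0.3, 0.1, 0.9]
opening: 0.002
[0.50619908 0.008809   0.08757206]
tip px [[260.82344518 236.73078492]] disc px [[321.36490949 216.62077318]
 [304.0341165  274.13936918]]
```

View pics/w5.png

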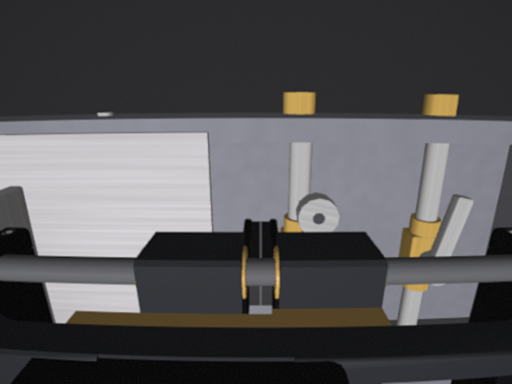

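The wrist view shows the disc at (319,217), against (321,217) predicted from the top view. The fingertips at (261,237) are in the gap between disc and cover, whose edge is at column 210. I go down and start the arc.

```bash
python3 -m handwheel '0 0 0 0 15 5 0; 0 0 0 0 15 0 0; 0 0 0 0 6 0 0; 0 0 0 0 0 0 0; 0 0 0 0 0 0 0; 0 0 0 6 0 0 0;0 0 0 6 0 0 0; 0 0 0 6 0 0 0; 0 0 0 6 0 0 0; 0 0 0 0 0 0 0'
python3 -m handwheel '0 0 0 6 0 0 0; 0 0 0 6 0 -0.5 0; 0 0 0 6 0 -1 0; 0 0 0 5.5 0 -2 0; 0 0 0 5.5 0 -3 0; 0 0 0 5 0 -3 0; 0 0 0 0 0 0 0'
python3 -m handwheel '0 0 0 4 0 -4 0; 0 0 0 3 0 -4 0; 0 0 0 2 0 -4 0; 0 0 0 1 0 -4 0; 0 0 0 0 0 -3 0; 0 0 0 0 0 0 0'
python3 - <<'E'
from rig import eyes
from h import *
im=eyes.read_camera('wrist')[:,:,::-1];cv2.imwrite('pics/w6.png',im)
E
```

```text
time: 9.25
tool_pos: [0.5043, 0.0335, 0.0519]
tool_rot: [-1.572, -0.0, 1.437]
contact_force: [-0.3, -0.8, -0.7]
opening: 0.004
time: 9.95
tool_pos: [0.5178, 0.0662, 0.0512]
tool_rot: [-1.57, -0.001, 1.436]
contact_force: [-0.8, 0.1, -1.2]
opening: 0.008
time: 10.55
tool_pos: [0.5314, 0.0728, 0.0502]
tool_rot: [-1.555, 0.002, 1.437]
contact_force: [-25.1, -2.5, 18.1]
opening: 0.005
```

View pics/w6.png

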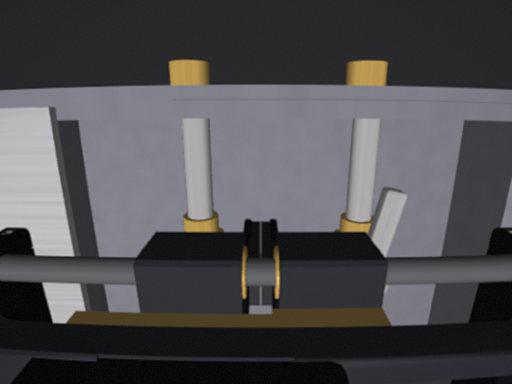

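The force rose to 25 N opposing +x with the finger about 23.5 mm from the disc centre line, as expected at the stop. I back off, lift, and check.

```bash
python3 -m handwheel '0 0 0 0 0 6 0; 0 0 0 0 0 6 0; 0 0 0 -3 0 5 0; 0 0 0 0 -20 0 0; 0 0 0 0 -40 0 0; 0 0 0 0 -40 0 0; 0 0 0 0 -40 0 0; 0 0 0 0 0 45 0; 0 0 0 0 0 45 0; 0 0 0 0 0 45 0; 0 0 0 0 0 0 0; 0 0 0 0 0 0 0'
python3 - <<'E'
from rig import arm, eyes
import cv2
im=eyes.read_camera('top')[:,:,::-1];cv2.imwrite('pics/top7.png',im)
cv2.imwrite('pics/c7.png',cv2.resize(im[110:230,155:355],None,fx=4,fy=4,interpolation=cv2.INTER_CUBIC))
cv2.imwrite('pics/side7.png',eyes.read_camera('side')[:,:,::-1])
E
```

```text
time: 11.8
tool_pos: [0.3873, 0.0901, 0.1924]
tool_rot: [-1.574, -0.001, 1.436]
contact_force: [0.3, -0.5, -0.7]
opening: 0.001
```

View pics/c7.png

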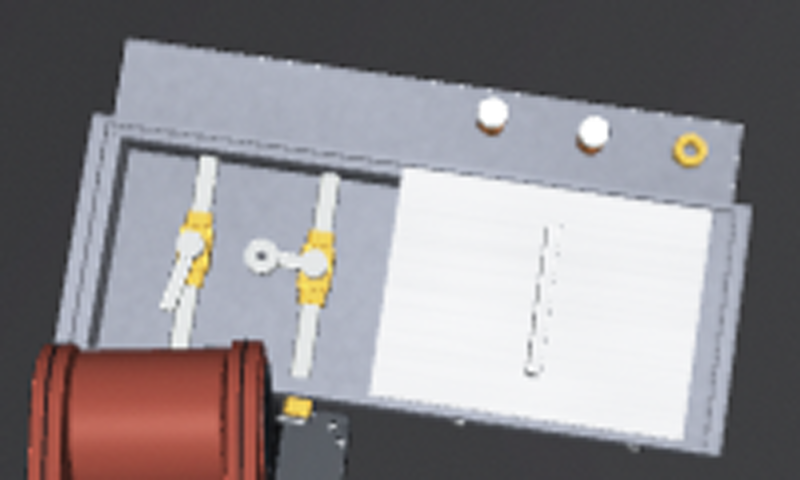

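The disc handle at (261,256)–(315,262) now lies square across the pipe. The plain handle, cover and ledge items are unchanged. One numeric check of the angle and the bystanders before handing in.

Run:
```python
from rig import arm, eyes
from h import *
i=eyes.camera_info('top');a=-.1345
P=plane(i,[(155+(x+.5)/4-.5,110+(y+.5)/4-.5) for x,y in((261,256),(315,262))],.049)[:,:2]
d=P[0]-P[1];bx=np.cos(a)*d[0]+np.sin(a)*d[1];by=-np.sin(a)*d[0]+np.cos(a)*d[1];print('handle',np.arctan2(by,-bx),np.hypot(bx,by))
A,B=[cv2.imread(f'pics/{n}.png').astype(int) for n in('top4','top7')];df=np.abs(A-B).max(2)>40
n,l,s,c=cv2.connectedComponentsWithStats(df.astype(np.uint8));print([(r[:4].tolist()) for r in s[1:] if r[4]>6])
A=cv2.imread('pics/top0.png').astype(int);df=np.abs(A-B).max(2)>40
n,l,s,c=cv2.connectedComponentsWithStats(df.astype(np.uint8));print([(r[:4].tolist()) for r in s[1:] if r[4]>6])
print(arm.sense()['contact_force'])
```

```text
handle 1.5383699102827024 0.0432615345603733
[[216, 170, 14, 9], [224, 178, 10, 15], [157, 195, 153, 189], [223, 213, 9, 5], [239, 217, 6, 6], [222, 235, 8, 4], [233, 236, 4, 3], [249, 240, 11, 5], [142, 328, 19, 28], [252, 349, 24, 35], [132, 356, 13, 16], [130, 373, 8, 11]]
[[155, 142, 101, 242], [254, 153, 79, 67], [223, 213, 9, 5], [237, 233, 3, 3], [222, 235, 8, 4], [233, 236, 3, 3], [0, 263, 114, 121], [19, 280, 11, 18], [45, 284, 7, 18], [224, 336, 47, 28], [261, 359, 12, 19]]
[-0.46886439  0.02446638 -1.03946982]
```

```bash
python3 -c "
from rig import arm
print(arm.sign_off())"
```

```text
the job is handed in; nothing more can be done
None
```

The gas line is shut off and the job is handed in; no verdict is reported. I slid the cover along its guides by the rib with closed fingers, then pushed the disc handle clockwise to its stop. I then backed off and lifted the hand clear, after about 12 s of robot time.

**Last checks:**
- **Disc handle:** it measured about 1.54 rad in the top view, with an uncertainty of a few hundredths. The limit is 1.47 rad. The push ended against about 25 N, as expected at the stop.
- **Cover:** it sits at box y of about -109 to -111 mm and looks flat in its guides. The tilt was not measured directly.
- **Plain handle and loose things:** no change showed at the plain handle or at the ledge items, beaker and flask. The bottle and wrench were not measured separately, but the arm stayed clear of them.
- **Hand:** it is clear, with contact force at noise level (about 1 N).

**One disagreement:** my measured box centre was about 3 mm off in y, judging by both valve pivots. This is within every margin used.

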